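# Turn the tracing wheel over in the slanted tool crock

### The job

The tracing wheel has been put in the slanted tool crock wheel first, which blunts its teeth. Pull it out, turn it end for end and put it back in the same crock handle first, pushed in until the handle reaches the bottom, with the wheel sticking out; then let go. Leave the jar, the spool and the scissors where they are.

Things in the scene. Friction and masses are not known exactly. Their poses are not given: they have to be found in the camera images.
- cup: the crock: round aluminium cup on a wooden foot (130 x 100 x 14 mm), fixed. Inside diameter 46 mm, inside depth 75 mm, wall 3 mm. Origin: centre of the inner floor, 60 mm above the table. +z is the cup's axis, pointing out of the mouth: it leans 40 degrees from vertical, mouth away from the robot; y is level.
- cup_floor (a point): centre of the cup's inner floor (same point and axes as the cup).
- cup_mouth (a point): centre of the cup's mouth, 75 mm along the cup's +z axis from the inner floor.
- tracer_middle (a point): middle of the tracing wheel tool, on its centre line: 200 mm long, 0.06 to 0.13 kg, balanced within 10 mm of here. +z runs along the tool to the wheel. The handle here has flat sides, 22 mm wide (along y), 18 mm thick (along x). At the start the wheel is in the cup and the handle sticks out, drooping over the lip some 14 degrees below the cup's axis, y level.
- wheel_end (a point): outermost point of the tool's wheel end, 100 mm from the middle along the tool's +z. The wheel is a toothed steel disc 41 mm in diameter, 5 mm thick, in the tool's xz plane, its hub 81 mm from the middle, on a thin steel fork and shank.
- handle_end (a point): butt of the tool's white plastic handle, on its centre line, 100 mm from the middle along the tool's -z. The handle is 136 mm long from here. Put in the cup handle first and let go, the tool droops about 18 degrees below the cup's axis; it may stick by friction unless pushed home.
- jar: bystander: closed glass jar with steel cap, 52 mm in diameter, 75 mm high, standing loose on the table. Origin: centre of its underside.
- spool: bystander: empty wooden spool, 44 mm in diameter, 66 mm high, standing loose on the table. Origin: centre of its underside.
- scissors: bystander: scissors with white handles lying loose and flat on the table, 160 mm long, 85 mm wide, 13 mm high. Origin: under the pivot; +x towards the blade tips.
Things that resemble listed ones, but are neither listed nor needed, are in the scene too. Of the things that look like the part that bears cup, take the one that is farthest from the robot's base at the start.

How it is judged (in metres and radians):
On the way:
1. the tool is pulled right out of the cup (distance between wheel_end and cup_floor above 0.1 m), for 0.1 s.
At the end, for the whole second after the job is handed in: The handle is in the cup with its butt within 20 mm of the inner floor (and within 30 mm of the floor's centre), the wheel end stands out of the mouth (more than 150 mm from the floor along the cup's axis), and the tool is at rest and released (distance between handle_end and cup_floor below 0.03 m and z of handle_end in the frame of cup below 0.02 m and z of wheel_end in the frame of cup above 0.15 m and linear speed of tracer below 0.03 m/s); the robot touches nothing.
It fails at once if the jar is shoved more than 40 mm or knocked over (distance of jar from where it was at the start of the episode above 0.04 m or angle between jar's own z axis and vertical above 0.7 rad).
It fails at once if the spool is shoved more than 40 mm or knocked over (distance of spool from where it was at the start of the episode above 0.04 m or angle between spool's own z axis and vertical above 0.7 rad).
It fails at once if the scissors is shoved more than 40 mm or knocked over (distance of scissors from where it was at the start of the episode above 0.04 m or angle between scissors's own z axis and vertical above 0.7 rad).
It also fails if it takes over 48 s, if anything falls off the work surface, if the arm or the gripper's body presses on something with over 40 N, if the wrist force passes 120 N, or if a joint passes its speed limit or range.

### The arm

A 6-joint arm with a two-finger parallel gripper is mounted at the origin on the work surface. World frame = base frame: x ahead of the robot, y to its left, z up, the work surface at z = 0. Lengths are in mm, angles in rad, forces in N, time in s.
With the tool pointing down it reaches from about 325 to 775 mm from the base axis. Payload 5.5 kg.
Tool frame: the origin (TCP) lies on the front face of the gripper's body, between the roots of the fingers; the fingertips stand 73 mm ahead of it and the grasp point (between the pads) lies 54 mm ahead of it; y points along the fingers, x is the direction in which the jaws open and shut, and the axes are right-handed (so a half turn about y gives the same grasp; the last joint's range is limited). The gripper opens to 85 mm and grips with 20 to 120 N. Pads are 22 mm wide; open, the fingers measure 114 mm over their backs; the gripper's body (76 mm by 85 mm) begins 54 mm behind the grasp point. The pads swing forward as they close: fully open they stand 13 mm farther back than shut.
Start: joints at [1.125, 0.091, 1.231, -0, 1.82, -0.057], TCP at [227.453, 555.232, 303.875] pointing down, gripper open.
Joint ranges: [-2.87, 2.87], [-0.86, 2.18], [0.17, 2.46], [-1.51, 4.65], [0.06, 2.69], [-2.65, 2.65]. Speed limits (rad/s): [2.57, 2.57, 3.01, 3.14, 3.14, 3.14].

### API

Orientations are given as [roll, pitch, yaw] about the fixed x, y, z axes, in that order (R = Rz(yaw) Ry(pitch) Rx(roll)).
In Python, from rig import status, viewer, job gives the robot as it stands. The module is installed in compiled form; this text tells all that it offers.
- The arm moves only by the shell command python3 -m jog 'ROWS' [OPENING]. ROWS is JSON, a list that holds one entry, the list of rows, each a list of 6 numbers: the shift along the world's x, y, z in m, then the turn, a rotation vector about the world's x, y, z in rad. In form: [[[tx, ty, tz, ax, ay, az], ...]]. A call has 1 to 10 rows; each row is the pose to reach, as a shift and turn from the pose commanded when the call began; what a row does not reach only later rows make up. A row lasts 1/8 s, in which the tool goes at most 62.5 mm and 10.7 degrees, less where a joint would pass 70% of its speed; a pose out of reach is approached as far as the arm can. A call with a gripper value outside its range is refused whole. OPENING is the opening, from -1 (shut) to 1 (fully open), set as the call begins (- or left out, the last holds). The fingers move at their own pace and stop on an object; the grip force is fixed at half the most. Time passes only in rows, so rows that repeat a pose let the fingers close. It gives the time, the measured TCP pose, the force and the opening at its end, in the units of the state.
- status.get_state(): the state, without advancing time (a new reading comes with each control period).
- viewer.grab_frame(name): name is "scene" or "top" or "wrist"; returns a dict with "color" (384x512x3 uint8, red, green, blue), "z_map" (384x512 float32, mm along the optical axis (not along the pixel's ray), 0 where there is no reading), "fx", "fy", "cx", "cy" (pixels), "k1" (the pictures are not rectified: a ray, as slopes to the right and down, at radius r is drawn at 1 + k1 r^2 times it, then the intrinsics apply), "rvec" (rotation vector, rad) and "tvec" (3), from world to camera coordinates, as OpenCV has them. Camera axes: x right, y down, z forward; pixel columns grow to the right and rows downward; lengths in mm; the calibration is good to about 2 mm. A picture is of the moment at which its call begins.
- job.hand_in(): hands the job in, once; it reports no verdict.
Trained networks look in a picture, given as the dict that the camera call returned (one of the last four; its "shot" number tells which), for a name from the list of things; names that differ only in an ending like _2 or _b are one class to them, and where a whole thing is asked for, a point or a joint stands for the part that bears it (a point fixed in the world has none). Each returns a list of dicts, best first, with "p" (0 to 1); they miss things now and then, are a little off and sometimes report something else, mostly with a low value. They report only what shows in the picture. A call takes as long as a camera call. They do not tell look-alikes from the thing itself.
- viewer.find_in(name, picture): "box" ([left, top, right, bottom] in pixels, round what is visible of it).
- viewer.outline_of(name, picture): "mask" (384x512 bool, what is visible of it) and "box" ([left, top, right, bottom] in pixels, round what is visible of it).
The state is a dict: "t": time; "q": joint angles; "qvel": joint speeds; "tau": joint torques, N m; "tcp_pos": TCP position; "tool_rot": TCP orientation; "ft_force": force on the tool from outside, world axes, zero at the start; "ft_torque": the same for the moment, N m; "finger_gap": finger opening in mm.
Only numpy, scipy, OpenCV 4.12 (cv2) and the standard library are available. Lean on these libraries where they do the work, as an engineer would, in place of code of your own. Each camera call takes 0.05 s, during which the arm holds its last target. There are 200 camera calls.

## Working session

There is one attempt and no reset: what is moved stays moved. The work goes in short steps, Python scripts to look and compute and a shell command to move; the robot and the scene stay as the last step left them, time stands still between calls to the robot, and variables do not carry over. Pictures are saved under pics/ and viewed, about 8 in all and at most 12, crops included, and the job is handed in when it is done.

```bash
mkdir -p pics; cat > h.py <<'E'
import numpy as np, cv2
from rig import status, viewer, job
from scipy.spatial.transform import Rotation as R
def cam(f):
    Rm=cv2.Rodrigues(np.array(f["rvec"],float))[0]; return Rm,np.array(f["tvec"],float).reshape(3)
def world(f,mask=None):
    K=np.array([[f["fx"],0,f["cx"]],[0,f["fy"],f["cy"]],[0,0,1.]])
    v,u=np.nonzero((f["z_map"]>0)&(mask if mask is not None else True))
    p=cv2.undistortPoints(np.stack([u,v],1).astype(float)[:,None],K,np.array([f["k1"],0,0,0,0.]))[:,0]
    z=f["z_map"][v,u].astype(float); P=np.c_[p*z[:,None],z]
    Rm,t=cam(f); return (P-t)@Rm, np.stack([u,v],1)
def proj(f,P):
    Rm,t=cam(f); c=np.atleast_2d(P)@Rm.T+t; s=c[:,:2]/c[:,2:]; s=s*(1+f["k1"]*(s**2).sum(1,keepdims=True))
    return s*[f["fx"],f["fy"]]+[f["cx"],f["cy"]]
def save(f,n,box=None,k=1):
    im=f["color"][:,:,::-1]
    if box: im=im[box[1]:box[3],box[0]:box[2]]
    cv2.imwrite("pics/"+n,cv2.resize(im,None,fx=k,fy=k,interpolation=cv2.INTER_CUBIC))
E
cat > a.py <<'E'
from h import *
ims=[]
for n in ["scene","top"]:
    f=viewer.grab_frame(n); im=f["color"][:,:,::-1].copy(); ims.append(im)
    for o in ["cup","tracer_middle","jar","spool","scissors"]:
        for d in viewer.outline_of(o,f):
            P,_=world(f,d["mask"]); 
            print(n,o,round(d["p"],2),np.round(d["box"]),len(P),np.round(np.median(P,0)) if len(P) else "",np.round(np.percentile(P,[2,98],axis=0)).tolist() if len(P) else "")
    np.save(n+".npy",f,allow_pickle=True)
s=status.get_state();print(s)
cv2.imwrite("pics/a.png",cv2.resize(np.vstack(ims),(800,1200))[:600]);cv2.imwrite("pics/b.png",cv2.resize(ims[1],(800,600)))
E
python3 a.py
```

```text
scene cup 0.81 [311. 167. 335. 187.] 315 [363. 204.  77.] [[337.0, 177.0, 53.0], [417.0, 229.0, 133.0]]
scene cup 0.69 [219. 193. 241. 217.] 224 [532. -36.  89.] [[502.0, -60.0, 56.0], [578.0, -9.0, 134.0]]
scene cup 0.66 [168. 116. 184. 138.] 269 [ 220. -308.   84.] [[187.0, -332.0, 53.0], [266.0, -272.0, 133.0]]
scene cup 0.64 [184. 150. 208. 170.] 311 [ 365. -183.   87.] [[332.0, -202.0, 55.0], [411.0, -152.0, 131.0]]
scene tracer_middle 0.58 [217. 203. 235. 226.] 222 [634. -24. 163.] [[522.0, -76.0, 15.0], [677.0, -11.0, 190.0]]
scene jar 0.76 [293. 213. 312. 239.] 464 [533. 161.  55.] [[498.0, 138.0, 5.0], [543.0, 184.0, 79.0]]
scene jar 0.3 [220. 199. 241. 219.] 273 [528. -36.  80.] [[426.0, -87.0, 1.0], [579.0, -9.0, 134.0]]
scene spool 0.65 [159. 228. 173. 244.] 187 [ 619. -201.   14.] [[591.0, -226.0, 2.0], [631.0, -186.0, 66.0]]
scene scissors 0.77 [158. 292. 224. 335.] 793 [823. -95.  10.] [[756.0, -149.0, -0.0], [877.0, -18.0, 16.0]]
top cup 0.97 [264. 159. 286. 192.] 436 [532. -37. 101.] [[498.0, -61.0, 15.0], [576.0, -11.0, 132.0]]
top cup 0.97 [183. 212. 203. 244.] 491
[... 1002 characters left out ...]
.0], [575.0, -11.0, 132.0]]
{'t': 0.6, 'q': array([ 1.12531572e+00,  9.10681256e-02,  1.23070686e+00,  2.49670261e-05,
        1.81977848e+00, -5.66799723e-02]), 'qvel': array([-5.15865114e-04, -6.79083208e-05, -1.54351288e-03, -4.30595648e-04,
        7.84979663e-04, -4.01957747e-04]), 'tau': array([-1.12071973e-04, -4.58125126e+01, -4.17859948e+01,  1.92110093e-05,
        4.80757481e-04,  2.08726544e-05]), 'tcp_pos': array([227.43793029, 555.23777427, 303.89043398]), 'tool_rot': array([-1.57077439e+00, -4.05011516e-05,  1.18200184e+00]), 'ft_force': array([ 0.27405717, -0.64233348,  0.33535471]), 'ft_torque': array([-0.0116417 , -0.03187287,  0.03859732]), 'finger_gap': 85.64895016788485}
```

View pics/a.png

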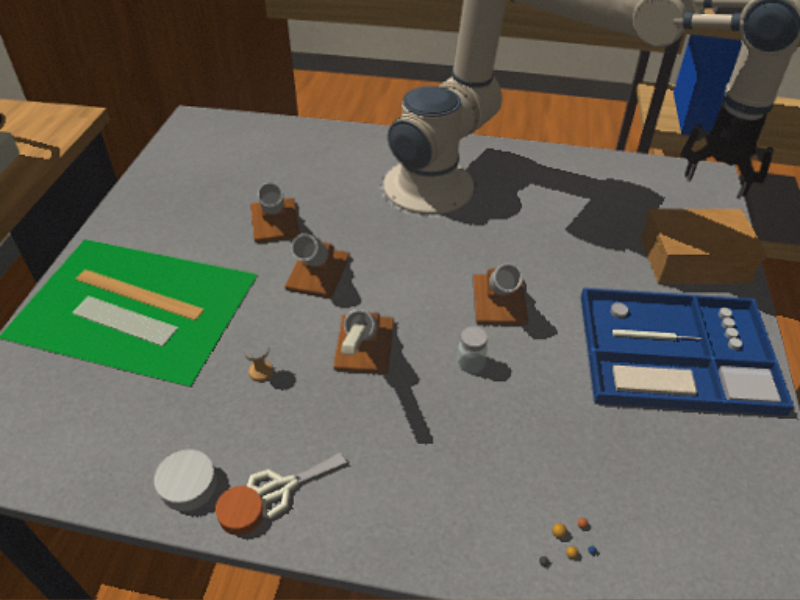

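View pics/b.png

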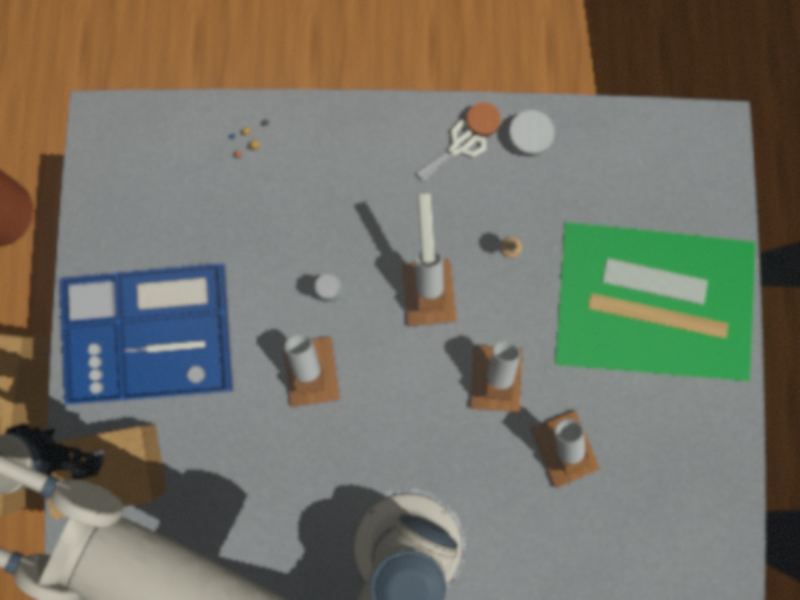

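Candidates for the crock (800-px scene view): (360,325) holding the white handle, plus empty ones at (505,280), (307,250) and (270,195). The first is about 533 mm from the base, so it is the farthest, and it bears the tool. The white pen in the tray at (645,335) and the paler bars resemble the tracer, but only the handle in the crock fits.

```bash
cat > b.py <<'E'
from h import *
from scipy.optimize import least_squares
C=[];H=[]
for n in ["scene","top"]:
    f=np.load(n+".npy",allow_pickle=True).item()
    P,uv=world(f); rgb=f["color"][uv[:,1],uv[:,0]].astype(int)
    near=(abs(P[:,0]-590)<130)&(abs(P[:,1]+35)<60)&(P[:,2]>60)
    P=P[near];rgb=rgb[near]
    out=(P[:,0]-558)*.643+(P[:,2]-117)*.766
    h=P[(out>12)&(P[:,2]>100)]; c=P[(out<-5)&(P[:,2]>75)]
    # inner vs outer: keep outer/top points only roughly through robust loss
    C.append(c);H.append(h)
    m=h.mean(0);d=np.linalg.svd(h-m)[2][0];d*=np.sign(d[0]); s=(h-m)@d
    print(n,len(c),len(h),"handle mean",m.round(1),"dir",d.round(3),"elev",np.degrees(np.arcsin(d[2])).round(1),"az",np.degrees(np.arctan2(d[1],d[0])).round(1),"ends",(m+d*np.percentile(s,1)).round(),(m+d*np.percentile(s,99)).round())
for nm,c in [("scene",C[0]),("top",C[1]),("both",np.vstack(C))]:
    def res(p):
        a=np.array([np.sin(np.radians(40))*np.cos(p[2]),np.sin(np.radians(40))*np.sin(p[2]),np.cos(np.radians(40))])
        v=c-[p[0],p[1],60]; ax=v@a; r=np.linalg.norm(v-ax[:,None]*a,axis=1)
        return r-26
    o=least_squares(res,[510,-37,0],loss="soft_l1",f_scale=2); print(nm,o.x[:2].round(1),"yaw",np.degrees(o.x[2]).round(1),"med|r|",np.median(abs(o.fun)).round(2), np.median(abs(res(o.x))).round(2))
f=np.load("scene.npy",allow_pickle=True).item(); save(f,"c.png",[190,170,270,250],7)
E
python3 b.py
```

```text
scene 102 181 handle mean [640.1 -22.2 166. ] dir [0.846 0.08  0.528] elev 31.9 az 5.4 ends [574. -29. 125.] [674. -19. 187.]
top 316 309 handle mean [622.9 -26.4 156.5] dir [0.818 0.095 0.567] elev 34.6 az 6.6 ends [574. -32. 123.] [668. -21. 188.]
scene [523.6 -37.9] yaw 8.5 med|r| 2.71 2.71
top [516.3 -38.1] yaw 4.7 med|r| 1.18 1.18
both [517.1 -38.1] yaw 6.4 med|r| 1.47 1.47
```

View pics/c.png

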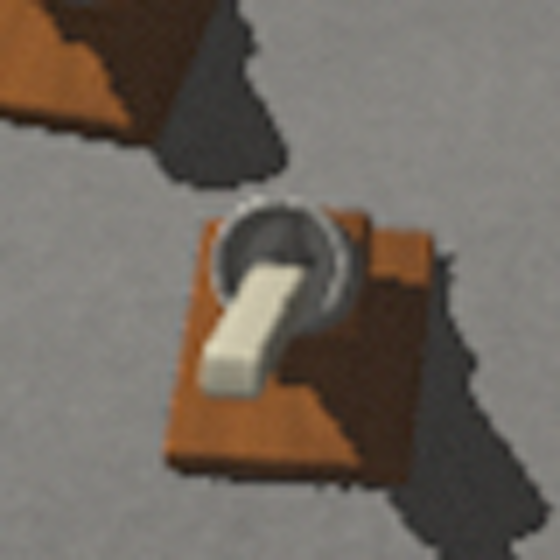

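The close crop shows the white handle leaning out of the mouth at crop (250,330), so this is the right crock. Next I work out the approach pose.

```bash
cat >> h.py <<'E'
def goal(G,th,yaw,flip=False,back=54):
    "tool axis th deg from vertical at azimuth yaw; gives shift(m)+rotvec from the present pose for grasp point G"
    t,p=np.radians(th),np.radians(yaw); u=np.array([np.sin(t)*np.cos(p),np.sin(t)*np.sin(p),np.cos(t)])
    a=np.array([np.cos(t)*np.cos(p),np.cos(t)*np.sin(p),-np.sin(t)]); l=np.array([-np.sin(p),np.cos(p),0])*(-1 if flip else 1)
    M=np.c_[l,a,np.cross(l,a)]; s=status.get_state(); M0=R.from_euler("xyz",s["tool_rot"]).as_matrix()
    T=np.array(G)-back*a
    return (T-s["tcp_pos"])/1000, R.from_matrix(M@M0.T).as_rotvec(), u,a,T,s
E
python3 -c "
from h import *
r=goal([598,-28,123],54,6,back=164);print([x.round(3) if hasattr(x,'round') else x for x in r[:5]])"
```

```text
[array([ 0.275, -0.593, -0.048]), array([-0.09 , -0.628,  0.477]), array([0.805, 0.085, 0.588]), array([ 0.585,  0.061, -0.809]), array([502.131, -38.076, 255.679])]
```

```bash
python3 -m jog '[[[0.06,-0.12,0.02,-0.02,-0.12,0.1],[0.11,-0.24,0.02,-0.04,-0.25,0.2],[0.16,-0.36,0.02,-0.06,-0.38,0.3],[0.22,-0.48,0,-0.08,-0.5,0.4],[0.275,-0.593,-0.048,-0.09,-0.628,0.477],[0.275,-0.593,-0.048,-0.09,-0.628,0.477],[0.275,-0.593,-0.048,-0.09,-0.628,0.477],[0.275,-0.593,-0.048,-0.09,-0.628,0.477],[0.275,-0.593,-0.048,-0.09,-0.628,0.477],[0.275,-0.593,-0.048,-0.09,-0.628,0.477]]]' 1
python3 -c "
from h import *
r=goal([598,-28,123],54,6,back=164);print([x.round(3) if hasattr(x,'round') else x for x in r[:2]],r[5]['q'].round(2))"
```

```text
t: 1.85
tcp_pos: [488.5, -9.7, 261.5]
tool_rot: [-2.202, 0.0, 1.674]
ft_force: [0.7, 0.2, -0.7]
finger_gap: 85.2
[array([ 0.014, -0.028, -0.006]), array([0.   , 0.003, 0.001])] [-0.18 -0.68  2.03  0.18  1.19 -1.87]
```

```bash
python3 -m jog '[[[0.014,-0.028,-0.006,0,0.003,0.001],[0.014,-0.028,-0.006,0,0.003,0.001],[0.014,-0.028,-0.006,0,0.003,0.001]]]' 1
python3 - <<'E'
from h import *
f=viewer.grab_frame("wrist"); np.save("w1.npy",f,allow_pickle=True)
P,uv=world(f); rgb=f["color"][uv[:,1],uv[:,0]].astype(int)
print(len(P),status.get_state()["tcp_pos"])
_,_,u,a,_,_=goal([598,-28,123],54,6)
l=np.cross([0,0,1],u); l/=np.linalg.norm(l)
m=np.array([598,-28,123]); Q=P-m; s=Q@u; y=Q@l; n=-Q@a
k=(abs(y)<40)&(abs(n)<25)&(s>-10)&(s<95)
for lo in range(-10,100,15):
    j=k&(s>=lo)&(s<lo+15)&(n>0)
    if j.sum()>5: print(lo,j.sum(),"y",np.percentile(y[j],[3,50,97]).round(1),"n",np.percentile(n[j],[5,50,95]).round(1))
kk=(abs(y)<9)&(n>0)&(n<25)&(s>0); print("butt s",np.percentile(s[kk],[97,99,100]).round(1))
h=P[k&(n>0)&(abs(y)<9)&(s>10)&(s<85)]
c=h.mean(0);d=np.linalg.svd(h-c,full_matrices=False)[2][0];d*=np.sign(d[0]);print(c,d,np.degrees(np.arcsin(d[2])),np.degrees(np.arctan2(d[1],d[0])))
im=f["color"][:,:,::-1].copy()
for q in proj(f,np.array([m,m+100*u,m-100*u,[517,-38,60]])): cv2.circle(im,tuple(int(x) for x in q),3,(0,0,255),-1)
cv2.imwrite("pics/w1.png",im)
E
```

```text
t: 2.22
tcp_pos: [502.1, -34.9, 255.1]
tool_rot: [-2.196, -0.0, 1.676]
ft_force: [-0.5, -0.0, 0.8]
finger_gap: 85.3
195816 [502.06815483 -34.42015434 255.3483159 ]
-10 436 y [-10.3   0.3  10.8] n [10.4 13.  14.1]
5 402 y [-9.7  0.6 10.9] n [10.3 12.9 14.1]
20 389 y [-10.    0.6  11.1] n [ 9.9 12.8 13.8]
35 369 y [-9.5  0.5 11.2] n [ 9.8 12.7 13.8]
50 336 y [-9.6  0.5 11.4] n [10.1 12.5 13.7]
65 327 y [-9.9  1.3 11.5] n [ 9.4 12.3 13.5]
80 297 y [-9.2  1.2 11.7] n [10.1 12.3 13.3]
butt s [92.  94.4 96. ]
[627.33232622 -24.92020625 160.21224009] [0.80838413 0.09065431 0.58163295] 35.56547785194337 6.398565372127528
```

View pics/w1.png

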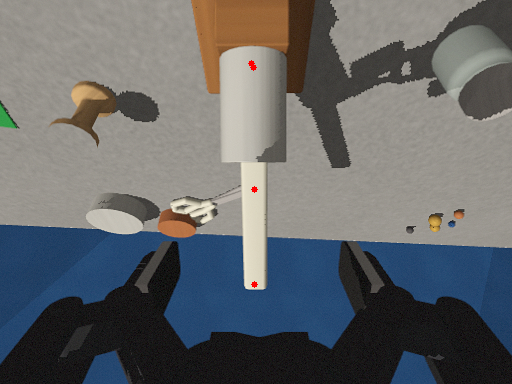

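The wrist view shows the handle from (254,160) to (256,288), centred between the fingers at rows 240–290, with the cup mouth at row 160. Only a small correction is needed: straight in along the approach direction.

```bash
python3 -c "
from h import *
r=goal([596,-27.5,126],54.4,6.4);print([x.round(4) if hasattr(x,'round') else x for x in r[:2]])"
```

```text
[array([ 0.0627,  0.0034, -0.0854]), array([-0.0006,  0.0045,  0.0049])]
```

```bash
python3 -m jog '[[[0.021,0.001,-0.0285,0,0.002,0.002],[0.042,0.002,-0.057,0,0.004,0.005],[0.054,0.003,-0.074,0,0.004,0.005],[0.0627,0.0034,-0.0854,0,0.0045,0.005],[0.0627,0.0034,-0.0854,0,0.0045,0.005],[0.0627,0.0034,-0.0854,0,0.0045,0.005]]]' 1 && python3 -m jog '[[[0,0,0,0,0,0],[0,0,0,0,0,0],[0,0,0,0,0,0],[0,0,0,0,0,0],[0,0,0,0,0,0],[0,0,0,0,0,0]]]' -1
python3 -c "
from h import *
s=status.get_state();print(s['q'].round(3),s['finger_gap'],s['tcp_pos'])"
```

```text
t: 3.02
tcp_pos: [565.1, -31.6, 170.8]
tool_rot: [-2.193, -0.0, 1.682]
ft_force: [0.6, -0.7, -0.4]
finger_gap: 85.3
t: 3.78
tcp_pos: [564.9, -32.1, 169.5]
tool_rot: [-2.192, -0.0, 1.681]
ft_force: [-2.0, -0.6, 1.8]
finger_gap: 20.6
[-0.202 -0.396  1.997  0.221  0.956 -1.957] 20.63937443215779 [564.94915854 -32.12789304 169.53831759]
```

```bash
python3 -m jog '[[[0.016,0.0018,0.0116,0,0,0],[0.032,0.0036,0.0233,0,0,0],[0.052,0.0058,0.0376,0,0,0],[0.073,0.008,0.0527,0,0,0],[0.093,0.0104,0.067,0,0,0],[0.117,0.013,0.085,0,0,0],[0.117,0.013,0.1,0,0,0],[0.117,0.013,0.12,0,0,0],[0.117,0.013,0.12,0,0,0]]]'
python3 - <<'E'
from h import *
s=status.get_state();print(s['q'].round(3),s['finger_gap'],s['tcp_pos'],s['ft_force'])
f=viewer.grab_frame("wrist"); save(f,"w2.png")
E
```

```text
t: 4.9
tcp_pos: [682.0, -19.1, 292.9]
tool_rot: [-2.196, 0.0, 1.681]
ft_force: [0.0, -0.4, 0.0]
finger_gap: 21.1
[-0.133 -0.109  1.538  0.158  1.106 -1.842] 21.066267768635626 [681.99923467 -19.05433208 292.92522172] [ 0.00322051 -0.44236667  0.03857158]
```

View pics/w2.png

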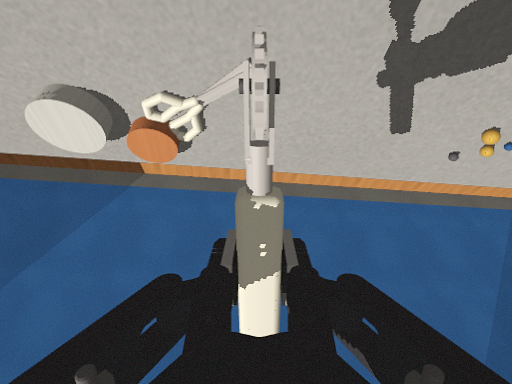

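The tracer is out and held straight, with its wheel end at (258,30). Next I turn it end for end about the approach axis.

```bash
python3 -m jog '[[[0,0,0,0.092,0.01,-0.127],[0,0,0,0.183,0.02,-0.254],[0,0,0,0.275,0.031,-0.382],[0,0,0,0.367,0.041,-0.509],[0,0,0,0.459,0.051,-0.636],[0,0,0,0.55,0.061,-0.763],[0,0,0,0.642,0.071,-0.89],[0,0,0,0.734,0.082,-1.018],[0,0,0,0.825,0.092,-1.145],[0,0,0,0.917,0.102,-1.272]]]' && python3 -m jog '[[[0,0,0,0.092,0.01,-0.127],[0,0,0,0.183,0.02,-0.254],[0,0,0,0.275,0.031,-0.382],[0,0,0,0.367,0.041,-0.509],[0,0,0,0.459,0.051,-0.636],[0,0,0,0.55,0.061,-0.763],[0,0,0,0.642,0.071,-0.89],[0,0,0,0.734,0.082,-1.018],[0,0,0,0.825,0.092,-1.145],[0,0,0,0.917,0.102,-1.272]]]'
python3 - <<'E'
from h import *
# cup axis refit with wrist depth (before the pull) + flipped tool check
from scipy.optimize import least_squares
f=np.load("w1.npy",allow_pickle=True).item(); P,_=world(f)
a40=np.radians(40)
def ax(yaw): return np.array([np.sin(a40)*np.cos(yaw),np.sin(a40)*np.sin(yaw),np.cos(a40)])
x=np.array([517,-38,.11])
for i in range(4):
    v=P-[x[0],x[1],60]; A=ax(x[2]); s=v@A; r=np.linalg.norm(v-s[:,None]*A,axis=1)
    c=P[(s>10)&(s<70)&(abs(r-26)<6)]
    def res(p):
        v=c-[p[0],p[1],60]; A=ax(p[2]); return np.linalg.norm(v-(v@A)[:,None]*A,axis=1)-26
    x=least_squares(res,x,loss="soft_l1",f_scale=1).x
print("cup",x[:2].round(1),np.degrees(x[2]).round(1),len(c),np.median(abs(res(x))))
v=P-[x[0],x[1],60]; A=ax(x[2]); s=v@A; r=np.linalg.norm(v-s[:,None]*A,axis=1); p=(r<27)&(r>24)
hist=np.histogram(s[p],np.arange(50,90,3)); print(hist[0].tolist())
f=viewer.grab_frame("wrist"); np.save("w3.npy",f,allow_pickle=True); save(f,"w3.png")
f=viewer.grab_frame("scene"); np.save("s3.npy",f,allow_pickle=True)
g=viewer.grab_frame("top"); np.save("t3.npy",g,allow_pickle=True)
st=status.get_state(); print(st['q'].round(3),st['tcp_pos'].round(1),st['tool_rot'].round(3))
M0=R.from_euler("xyz",st["tool_rot"]).as_matrix(); a=M0[:,1];l=M0[:,0];u=np.cross(l,a);u*=np.sign(u[0]);G=st["tcp_pos"]+54*a
for n,ff in [("scene",f),("top",g)]:
    P,uv=world(ff);Q=P-G;s=Q@u;y=Q@l;nn=-Q@a
    for lo in list(range(-120,-20,20)):
        k=(s>lo)&(s<lo+20)&(abs(y)<20)&(nn>-20)&(nn<25)
        if k.sum()>3: print(n,lo,k.sum(),"s",s[k].min().round(),"y",np.percentile(y[k],[5,50,95]).round(1),"n",np.percentile(nn[k],[5,50,95]).round(1))
E
```

```text
t: 6.2
tcp_pos: [681.2, -19.0, 288.1]
tool_rot: [-1.559, -0.626, 0.103]
ft_force: [-0.7, -0.1, -1.3]
finger_gap: 21.0
t: 7.45
tcp_pos: [681.2, -19.0, 288.1]
tool_rot: [-0.938, 0.004, -1.466]
ft_force: [-0.2, -0.4, -0.5]
finger_gap: 21.1
cup [518.1 -37.3] 7.2 5567 0.3816937973579506
[262, 263, 263, 281, 260, 254, 255, 271, 132, 0, 0, 0, 0]
[-0.134 -0.114  1.553  0.162  1.089  1.295] [681.4 -19.  288.4] [-9.38e-01 -1.00e-03 -1.46e+00]
scene -80 5 s -78.0 y [-1.1  1.7  6.2] n [6.  6.2 6.8]
scene -60 6 s -59.0 y [-2.   2.6  5.6] n [7.3 7.5 7.7]
scene -40 6 s -35.0 y [-2.1  0.9  5.9] n [8.2 8.5 8.8]
```

View pics/w3.png

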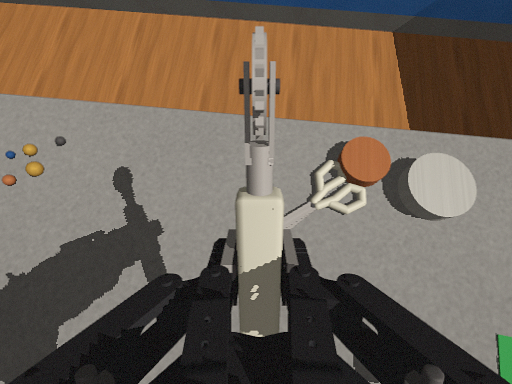

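```bash
python3 - <<'E'
from h import *
f=np.load("w3.npy",allow_pickle=True).item(); st=status.get_state()
M0=R.from_euler("xyz",st["tool_rot"]).as_matrix(); a=M0[:,1];l=M0[:,0];u=np.cross(l,a);u*=np.sign(u[0]);G=st["tcp_pos"]+54*a
P,uv=world(f);Q=P-G;s=Q@u;y=Q@l;n=-Q@a
for lo in range(0,110,10):
    k=(s>lo)&(s<lo+10)&(abs(y)<(9 if lo<40 else 4))&(abs(n)<28)
    if k.sum()>3: print(lo,k.sum(),"y",np.median(y[k]).round(1),"n",np.percentile(n[k],[10,50,90]).round(1))
k=(s>8)&(s<40)&(abs(y)<8)&(n>4)&(n<20); print(np.degrees(np.arctan(np.polyfit(s[k],n[k],1)[0])),"handle end s",s[(abs(y)<9)&(n>5)&(n<15)&(s<60)].max())
k=(s>50)&(abs(y)<6)&(abs(n)<28); print("tip",np.percentile(s[k],[99,100]))
for d in (200,95):
  A=np.array([.638,.081,.766]); g=goal(np.array([518.1,-37.3,60])+d*A,40,7.2,True); print(d,g[0].round(4),g[1].round(3),g[4].round())
E
```

```text
0 646 y 0.3 n [ 8.8  9.6 10.4]
10 693 y -0.1 n [ 9.5 10.2 11. ]
20 760 y -0.1 n [10.2 10.9 11.7]
30 936 y 0.0 n [10.  11.3 12.2]
40 396 y 0.0 n [7.9 9.  9.9]
50 436 y 0.1 n [ 8.6  9.6 10.5]
60 350 y -0.2 n [ 2.7  9.7 16.9]
70 405 y -0.1 n [17.2 22.  24.8]
80 579 y -0.0 n [ 9.1 24.9 26.3]
90 497 y 0.1 n [19.7 23.3 25.5]
100 149 y 0.1 n [13.8 16.1 19.9]
2.326545927051744 handle end s 59.97902717178917
tip [103.6969643  105.11925996]
200 [-0.0767 -0.0073 -0.0405] [ 0.029 -0.238  0.014] [605. -26. 248.]
95 [-0.1437 -0.0158 -0.1209] [ 0.029 -0.238  0.014] [538. -35. 167.]
```

```bash
python3 - <<'E'
from h import *
u=goal([0,0,0],45,7.2)[2]; print(u)
for d in (190,150,100): g=goal(np.array([518.1,-37.3,60])+d*u,48.5,7.2,True); print(d,g[0].round(4),g[1].round(3),g[4].round())
E
```

```text
[0.70153103 0.08862398 0.70710678]
190 [-0.0655 -0.006  -0.0536] [ 0.011 -0.091  0.014] [616. -25. 235.]
150 [-0.0936 -0.0095 -0.0819] [ 0.011 -0.091  0.014] [588. -28. 207.]
100 [-0.1287 -0.0139 -0.1172] [ 0.011 -0.091  0.014] [553. -33. 171.]
```

```bash
python3 -m jog '[[[-0.02,-0.002,0,0.005,-0.045,0.007],[-0.045,-0.004,-0.02,0.011,-0.091,0.014],[-0.0655,-0.006,-0.0536,0.011,-0.091,0.014],[-0.0655,-0.006,-0.0536,0.011,-0.091,0.014],[-0.0655,-0.006,-0.0536,0.011,-0.091,0.014]]]'
python3 - <<'E'
from h import *
u=goal([0,0,0],45,7.2)[2]
for d in (190,): g=goal(np.array([518.1,-37.3,60])+d*u,48.5,7.2,True); print(d,g[0].round(4),g[1].round(3),g[5]['q'].round(2))
f=viewer.grab_frame("scene"); np.save("s4.npy",f,allow_pickle=True)
im=f["color"][:,:,::-1].copy()
x0,y0=proj(f,[590,-30,120])[0].astype(int); c=im[y0-45:y0+45,x0-60:x0+60]; c=cv2.resize(c,None,fx=6,fy=6,interpolation=cv2.INTER_CUBIC)
F=np.array([518.1,-37.3,60]);A=np.array([.638,.081,.766])
for p,col in ((F+75*A,(0,0,255)),(F+95*u,(0,255,0)),(F+195*u,(255,0,0))):
    q=(proj(f,p)[0]-[x0-60,y0-45]+.5)*6; cv2.circle(c,tuple(int(v) for v in q),4,col,-1); print(q.round())
cv2.imwrite("pics/s4.png",c)
E
```

```text
t: 8.22
tcp_pos: [617.4, -25.1, 238.0]
tool_rot: [-0.842, -0.001, -1.447]
ft_force: [0.1, 1.3, 0.1]
finger_gap: 21.3
190 [-0.0015  0.0001 -0.0032] [-0.     0.005  0.002] [-0.18 -0.33  1.86  0.25  0.93  1.18]
[377. 241.]
[372. 259.]
[345. 274.]
```

View pics/s4.png

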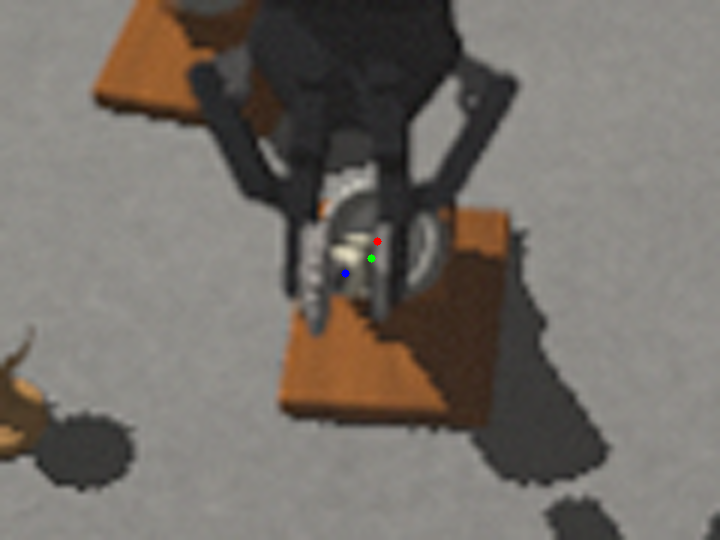

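```bash
python3 -m jog '[[[-0.007,-0.0009,-0.0071,0,0,0],[-0.014,-0.0018,-0.0141,0,0,0],[-0.021,-0.0027,-0.0212,0,0,0],[-0.028,-0.0035,-0.0283,0,0,0],[-0.035,-0.0044,-0.0354,0,0,0],[-0.0421,-0.0053,-0.0424,0,0,0],[-0.0421,-0.0053,-0.0424,0,0,0]]]'
python3 - <<'E'
from h import *
u=goal([0,0,0],45,7.2)[2]
g=goal(np.array([518.1,-37.3,60])+130*u,48.5,7.2,True); print(g[0].round(4),g[1].round(3),g[5]['q'].round(2),g[5]['ft_force'],g[5]['ft_torque'])
f=viewer.grab_frame("wrist"); save(f,"w5.png")
E
```

```text
t: 9.15
tcp_pos: [573.7, -30.3, 192.4]
tool_rot: [-0.846, 0.001, -1.448]
ft_force: [-0.3, -0.2, -0.5]
finger_gap: 20.8
[ 0.0001  0.     -0.    ] [-0.001  0.     0.003] [-0.22 -0.44  2.02  0.29  0.89  1.13] [-0.27494385 -0.19896852 -0.45770886] [-0.0391333   0.38937571  0.02252019]
```

View pics/w5.png

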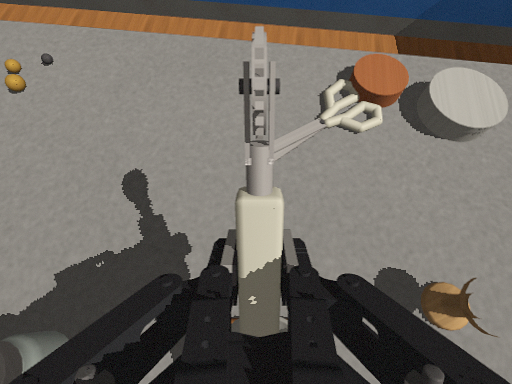

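The tool sits unchanged in the jaws, with its wheel at (258,85), and there is no contact force, so the butt is inside the mouth. Next I advance to the floor in small steps.

```bash
python3 -m jog '[[[-0.0049,-0.0006,-0.005,0,0,0],[-0.0098,-0.0012,-0.01,0,0,0],[-0.0147,-0.0018,-0.0148,0,0,0],[-0.0182,-0.0023,-0.0184,0,0,0],[-0.0203,-0.0025,-0.0205,0,0,0],[-0.0203,-0.0025,-0.0205,0,0,0]]]'; python3 -m jog '[[[-0.0014,-0.0002,-0.0014,0,0,0],[-0.0028,-0.0004,-0.0028,0,0,0],[-0.0028,-0.0004,-0.0028,0,0,0]]]'
```

```text
t: 9.95
tcp_pos: [553.9, -32.8, 172.8]
tool_rot: [-0.845, 0.001, -1.448]
ft_force: [0.3, 0.5, -0.6]
finger_gap: 20.9
t: 10.32
tcp_pos: [551.1, -33.1, 169.9]
tool_rot: [-0.845, 0.001, -1.448]
ft_force: [-0.1, -0.1, -1.9]
finger_gap: 20.8
```

```bash
python3 -m jog '[[[-0.0014,-0.0002,-0.0014,0,0,0],[-0.0014,-0.0002,-0.0014,0,0,0]]]'; python3 -m jog '[[[-0.0014,-0.0002,-0.0014,0,0,0],[-0.0014,-0.0002,-0.0014,0,0,0]]]';python3 -m jog '[[[-0.0014,-0.0002,-0.0014,0,0,0],[-0.0014,-0.0002,-0.0014,0,0,0]]]'
```

```text
t: 10.58
tcp_pos: [549.8, -33.4, 168.7]
tool_rot: [-0.845, 0.001, -1.448]
ft_force: [0.0, 0.8, -0.2]
finger_gap: 20.9
t: 10.82
tcp_pos: [549.0, -33.5, 168.7]
tool_rot: [-0.842, 0.001, -1.448]
ft_force: [3.7, 1.4, 2.0]
finger_gap: 20.8
t: 11.08
tcp_pos: [548.4, -33.7, 168.9]
tool_rot: [-0.838, 0.0, -1.448]
ft_force: [5.0, 2.4, 4.8]
finger_gap: 21.1
```

Floor contact came at the expected depth: butt depth about 0 and 7 N of push. Release, then back off along the approach.

```bash
python3 -m jog '[[[0,0,0,0,0,0],[0,0,0,0,0,0],[0,0,0,0,0,0],[0,0,0,0,0,0]]]' 1; python3 -m jog '[[[-0.02,-0.0025,0.023,0,0,0],[-0.04,-0.005,0.045,0,0,0],[-0.066,-0.008,0.075,0,0,0],[-0.08,-0.01,0.12,0,0,0],[-0.08,-0.01,0.12,0,0,0],[-0.08,-0.01,0.12,0,0,0]]]'
python3 - <<'E'
from h import *
f=viewer.grab_frame("wrist"); np.save("w6.npy",f,allow_pickle=True); save(f,"w6.png")
P,uv=world(f); F=np.array([518.1,-37.3,60]);A=np.array([.638,.081,.766]); l=np.array([-.125,.992,0]); p=np.cross(l,A)*-1
Q=P-F; s=Q@A;y=Q@l;n=Q@p
if p[2]<0:n=-n
for lo in range(70,205,10):
    k=(s>lo)&(s<lo+10)&(abs(y)<25)&(abs(n)<75)
    if k.sum()>3: print(lo,k.sum(),"y",np.percentile(y[k],[5,50,95]).round(1),"n",np.percentile(n[k],[5,50,95]).round(1))
k=(abs(y)<6)&(s>120)&(abs(n)<75);print("tip s",np.percentile(s[k],[99,99.8]))
E
```

```text
t: 11.58
tcp_pos: [546.8, -33.8, 165.4]
tool_rot: [-0.846, 0.001, -1.448]
ft_force: [0.3, 0.6, -0.1]
finger_gap: 85.3
t: 12.32
tcp_pos: [467.0, -43.8, 285.5]
tool_rot: [-0.845, 0.001, -1.448]
ft_force: [-0.9, -0.1, -1.3]
finger_gap: 85.2
70 740 y [-22.8  -0.3  21.5] n [-16.9   0.8  25.7]
80 218 y [-10.7  -1.4   8.9] n [-8.2 -4.5 -2.4]
90 228 y [-10.6  -0.4   8.8] n [-10.7  -7.8  -5.4]
100 222 y [-10.6  -0.4   8.7] n [-13.7 -11.   -9. ]
110 228 y [-10.5  -0.4   8.6] n [-16.7 -14.  -12.1]
120 227 y [-10.5  -0.5   8.6] n [-20.1 -17.3 -15.1]
130 215 y [-9.8 -0.5  7.8] n [-27.3 -21.1 -18.2]
140 125 y [-6.5 -0.5  4.5] n [-30.5 -27.7 -25.2]
150 105 y [-6.5 -0.5  4.4] n [-35.8 -30.2 -28.4]
160 98 y [-6.5 -0.5  4.4] n [-39.8 -32.5 -25.8]
170 146 y [-7.5 -1.5  5.3] n [-41.6 -36.4 -22.9]
180 122 y [-6.4 -1.5  4.3] n [-45.2 -27.3 -23.4]
190 65 y [-3.5 -1.5  1.3] n [-48.2 -34.7 -29.5]
tip s [196.71709347 198.09175162]
```

View pics/w6.png

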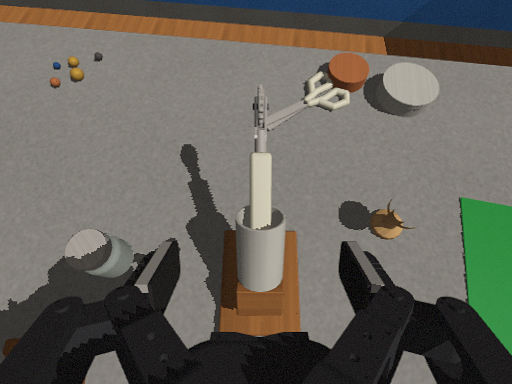

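The tool is home. It droops 17.7°, the wheel tip is about 198 mm along the cup's axis, and the butt is 3–5 mm off the floor. The jar, spool and scissors still stand where they were. I'll let it settle briefly, then hand in.

```bash
python3 -m jog '[[[0,0,0.02,0,0,0],[0,0,0.02,0,0,0],[0,0,0.02,0,0,0],[0,0,0.02,0,0,0]]]' && python3 - <<'E'
from h import *
f=viewer.grab_frame("scene")
for o in ["jar","spool","scissors"]:
    for d in viewer.outline_of(o,f)[:1]: print(o,np.round(np.median(world(f,d["mask"])[0],0)),np.round(d["box"]))
job.hand_in()
E
```

```text
t: 12.88
tcp_pos: [467.0, -43.7, 304.4]
tool_rot: [-0.847, 0.002, -1.447]
ft_force: [-0.6, -0.3, -0.4]
finger_gap: 85.3
jar [533. 162.  57.] [294. 211. 310. 242.]
spool [ 619. -201.   15.] [161. 228. 174. 243.]
scissors [820. -95.  10.] [157. 288. 223. 335.]
the job is handed in; nothing more can be done
```

I pulled the tracing wheel out of the farthest crock and turned it end for end. I then put it back handle first until the butt touched the floor with about 7 N, let go and backed away. The job was handed in at about 13 s.

- **Tool:** it droops 17.7° below the cup's axis, against about 18° expected when pushed home. The butt is about 3–5 mm above the inner floor and about 14 mm from its centre. The wheel tip is about 198 mm out along the cup's axis.
- **Surroundings:** the jar, spool and scissors measure within about 3 mm of where they started. The gripper is open and clear, with no force reading beyond noise.
- **Disagreements:** none of the final checks failed. The tool had turned about 3–4° in the grip before insertion, and I allowed for that when inserting it. I did not measure the tool's speed directly, but I waited about half a second after the last picture before handing in.

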